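# Seat the tapered link plug in the bench test block

## Task

Take the wing-handled plug out of the wooden rack and put it into the brass socket of the test block with its wing crosswise to the two ribs on top. Then turn it a quarter turn while pressing it down, so that the taper wedges: wing in line with the ribs, collar down on the block, staying there when you let go. Do not force it (keep the push on the sprung block under about 25 N; straight pushing without turning takes more than that) and leave the round-headed plug in its place.

Things in the scene. Friction and masses are not known exactly. Their poses are not given: they have to be found in the camera images.
- plug_wing (a point): Centre of the wing handle of the loose link plug (90 g), which stands in a hole of the rack at first. The wing is an upright black slab, 34 mm long along this frame's x, 12 mm thick along y, 34 mm tall along z (up). 17 mm below this point it joins a short neck (18 mm across, 3 mm high) on the collar. Either way round is the same.
- plug_collar (a point): The wing plug again: middle of the underside of its round collar (44 mm across, 5 mm thick, above this point), 25 mm below the wing's centre; same axes. From here a brass taper runs down 32 mm, 22 mm across at the top and 16 mm near the rounded tip (radius shrinks 1 mm per 10 mm).
- socket (a point): Middle of the tapered socket's mouth, level with the block's top face. z up, x along the two ribs. The socket is about 20.5 mm across at the mouth, has the plug's taper and four jaws, each sprung outwards (20 N per mm). The taper binds from 7 mm gap (collar's underside to block). From there a straight push takes about 7 N per mm; a plug being turned sinks under 10 to 20 N, torque up to 0.5 N m.
- foot: Fixed foot plate (130 x 100 x 6 mm) of the grey test block; origin at the centre of its underside, x along the ribs. The block on it is 120 (x) x 90 (y) mm, its top 60 mm above this origin, the socket in the middle. Two aluminium ribs on top (28 mm long, 5 wide, 2.5 high) lie along x on either side of the socket, 28 to 56 mm from its axis. The plug's collar stops on the top face.
- deck (a joint): How far the block is pushed down on its four rubber springs, in m: 0 at rest, starting to give at 2 N, then 1 mm per 10 N of downward push (so 2.3 mm at 25 N).
- pin (a joint): Spring pin in the bottom of the socket, 0 when up, grows as the plug presses it down (m). It meets the plug's tip when the collar is 9 mm above the block and pushes back with 4 to 5.5 N. A wedged plug stays down when let go (it may rise a few tenths of a mm); one that is not wedged is pushed up again.
- blank_head (a point): Centre of the round head (28 mm across, 14 mm tall) of the other plug, which has the same taper and collar and stands in the rack's other hole. Its collar's underside is 23 mm below this point. It stays where it is.
- rack: Fixed light wooden rack, 70 mm along its x, 170 mm along its y, 45 mm tall; origin at the centre of its underside. Two upright holes 26 mm wide at y = -50 and +50 mm hold the two plugs, their collars resting on its top face.
Things that resemble listed ones, but are neither listed nor needed, are in the scene too. Leave any orange look-alike of the part that bears plug_wing alone. Leave any red look-alike of the foot alone.

How it is judged:
By the outcome, as a careful person would: the job done as asked, in the order asked, and still so for the second after the job is handed in, with the robot touching nothing.
It also fails if it takes over 72 s, if anything falls off the work surface, if the arm or the gripper's body presses on something with over 40 N, if the wrist force passes 120 N, or if a joint passes its speed limit or range.

## Robot

A 7-joint arm with a two-finger parallel gripper is mounted at the origin on the work surface. World frame = base frame: x ahead of the robot, y to its left, z up, the work surface at z = 0. Lengths are in m, angles in rad, forces in N, time in s.
With the tool pointing down it reaches from about 0.425 to 0.825 m from the base axis. Payload 3.6 kg.
Tool frame: the origin (TCP) lies where the fingers leave the gripper's body, on its centre line; the fingertips stand 73 mm ahead of it and the grasp point (between the pads) lies 54 mm ahead of it; x points along the fingers, y is the direction in which the jaws open and shut, and the axes are right-handed (so a half turn about x gives the same grasp; the last joint's range is limited). The gripper opens to 85 mm and grips with 20 to 120 N. Pads are 22 mm wide; open, the fingers measure 114 mm over their backs; the gripper's body (76 mm by 85 mm) begins 54 mm behind the grasp point. The pads swing forward as they close: fully open they stand 13 mm farther back than shut.
Start: joints at [1.105, 0.615, -0.013, 1.423, 0.008, 1.103, -0.04], TCP at [0.276, -0.588, 0.304] pointing down, gripper open.
Joint ranges: [-3.12, 3.12], [-0.3, 2.06], [-1.34, 1.32], [0.26, 2.42], [-1.36, 4.5], [0.01, 1.98], [-2.84, 2.84]. Speed limits (rad/s): [2.79, 2.79, 3.14, 3.14, 3.14, 3.14, 3.14].

## Interface

Orientations are given as a unit quaternion [x, y, z, w].
In Python, from station import arm, snapshot, camera_info, ticket gives the robot as it stands. Calls block until the motion is done:
- arm.movep(position, orientation): joint-space move of the TCP to a pose.
- arm.line_to(position, velocity=0.15, ori=None): straight line of the TCP; ori=None keeps the orientation; velocity is the mean speed in m/s.
- arm.move_j(angles): joint-space move.
- arm.move_gripper(opening, effort=None): opening from 0.0 (shut) to 1.0 (fully open); effort is the grip in N (None keeps the last); returns when the fingers have stopped.
- arm.pause(seconds).
- arm.ik(position, orientation): joint angles nearest the present ones, or None.
- snapshot(name): name is "side" or "top" or "wrist"; returns the picture (420x560x3 uint8, blue, green, red); there is no depth.
- camera_info(name): a dict with "fx", "fy", "cx", "cy" (pixels), "dist_coeffs" ([k1, k2, p1, p2, k3] as OpenCV has them; the pictures are not rectified), "R" (3x3) and "t" (3): a world point X has camera coordinates R X + t; the wrist camera has in their place "T_tool_cam" (4x4, takes a point from camera to tool coordinates, whose origin is the TCP and whose axes are the tool frame's). Camera axes: x right, y down, z forward; pixel columns grow to the right and rows downward; lengths in m; the calibration is good to about 2 mm. A picture is of the moment at which its call begins: read the wrist's pose just before it. camera_info takes no time and is no camera call.
A pose or a line that the arm cannot do raises arm.MotionError and nothing moves.
- ticket.finish_job(): hands the job in, once; it reports no verdict.
Readings, each from a call of its own:
- arm.read_time(): time.
- arm.read_joint_positions(): joint angles.
- arm.read_dq(): joint speeds.
- arm.read_effort(): joint torques, N m.
- arm.read_tool_pos(): TCP position.
- arm.read_eef_rot(): TCP orientation.
- arm.read_ft_force(): force on the tool from outside, world axes, zero at the start.
- arm.read_wrist_torque(): the same for the moment, N m.
- arm.read_opening(): opening from 0.0 (shut) to 1.0 (fully open).
Only numpy, scipy, OpenCV 4.12 (cv2) and the standard library are available. Lean on these libraries where they do the work, as an engineer would, in place of code of your own. Each camera call takes 0.05 s, during which the arm holds its last target.

## Working session

There is one attempt and no reset: what is moved stays moved. The work goes in short steps, each a Python script; the robot and the scene stay as the last script left them, time stands still between calls to the robot, and variables do not carry over. Pictures are saved under pics/ and viewed, and the job is handed in when it is done.

```bash
ls; mkdir -p pics; python3 - <<'E'
from station import arm, snapshot, camera_info
import cv2
for n in ("side","top","wrist"):
    cv2.imwrite(f"pics/{n}0.png",snapshot(n)); 
    c=camera_info(n); print(n,c)
print(arm.read_time(),arm.read_tool_pos(),arm.read_eef_rot(),arm.read_ft_force())
E
```

```text
pics
side {'fx': 452.56959835653873, 'fy': 452.56959835653873, 'cx': 279.26849789495026, 'cy': 201.23725024281956, 'dist_coeffs': array([-0.08454235,  0.        ,  0.        ,  0.        ,  0.        ]), 'R': array([[ 0.99876123, -0.04974317, -0.00127448],
       [-0.03229934, -0.62860887, -0.77705061],
       [ 0.03785182,  0.77612918, -0.62943684]]), 't': array([-0.46952892,  0.08286311,  0.94103223])}
top {'fx': 441.7412310534345, 'fy': 441.7412310534345, 'cx': 278.8308067873407, 'cy': 216.64448764352352, 'dist_coeffs': array([0.01793767, 0.        , 0.        , 0.        , 0.        ]), 'R': array([[ 2.05661475e-04, -9.99856362e-01,  1.69473773e-02],
       [-9.94754806e-01, -1.93806666e-03, -1.02269839e-01],
       [ 1.02287994e-01, -1.68374520e-02, -9.94612320e-01]]), 't': array([0.00398995, 0.45829539, 0.91812867])}
wrist {'fx': 332.1867697314268, 'fy': 332.1867697314268, 'cx': 281.13056605549934, 'cy': 211.42310646952956, 'dist_coeffs': array([-0.02766034,  0.        ,  0.        ,  0.        ,  0.        ]), 'T_tool_cam': array([[ 4.89850150e-05, -2.63672993e-01,  9.64612124e-01,
        -7.01084506e-02],
       [ 9.99999848e-01, -5.16732883e-04, -1.92029012e-04,
        -7.50251728e-04],
       [ 5.49079668e-04,  9.64611987e-01,  2.63672928e-01,
        -6.64680977e-02],
       [ 0.00000000e+00,  0.00000000e+00,  0.00000000e+00,
         1.00000000e+00]])}
0.15 [ 0.2759698  -0.58802047  0.30299906] [-0.69000112 -0.15458954  0.69030732 -0.15321987] [ 0.02656219 -0.54962799 -0.27207518]
```

View pics/side0.png

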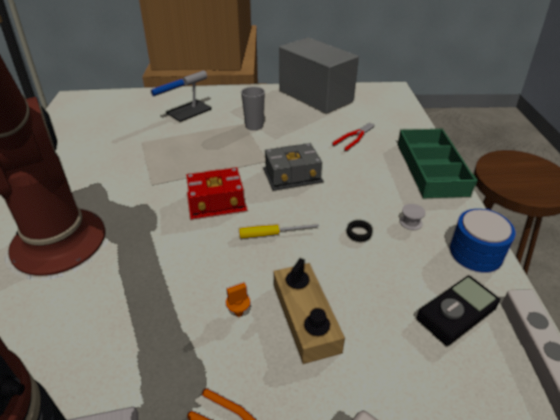

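View pics/top0.png

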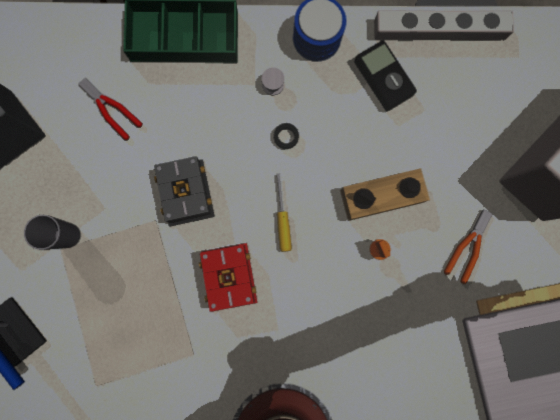

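View pics/wrist0.png

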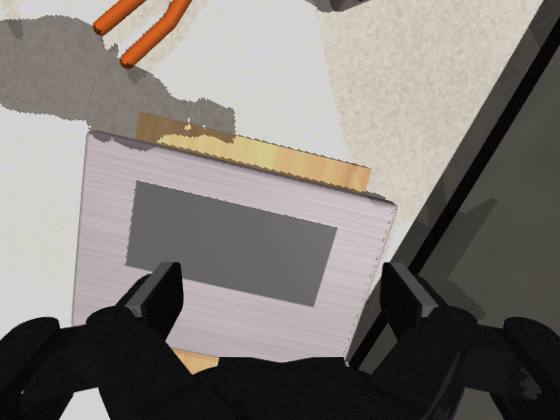

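Could be taken for the wing plug, in the top view: the rack's left plug (363,198), the rack's right round-headed plug (409,187) and the orange look-alike (380,249). For the block: grey (183,190) or the red look-alike (228,277). By the description I choose the rack's left plug and the grey block. I'll check both in a close crop.

```bash
python3 - <<'E'
import cv2,numpy as np
t=cv2.imread("pics/top0.png");s=cv2.imread("pics/side0.png")
f=lambda im,x,y,w,h:cv2.resize(im[y:y+h,x:x+w],(400,300),interpolation=cv2.INTER_CUBIC)
cv2.imwrite("pics/crop0.png",np.vstack([np.hstack([f(t,335,160,100,75),f(s,260,250,100,75)]),np.hstack([f(t,140,150,100,75),f(s,250,135,80,60)])]))
E
```

```text
(no output)
```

View pics/crop0.png

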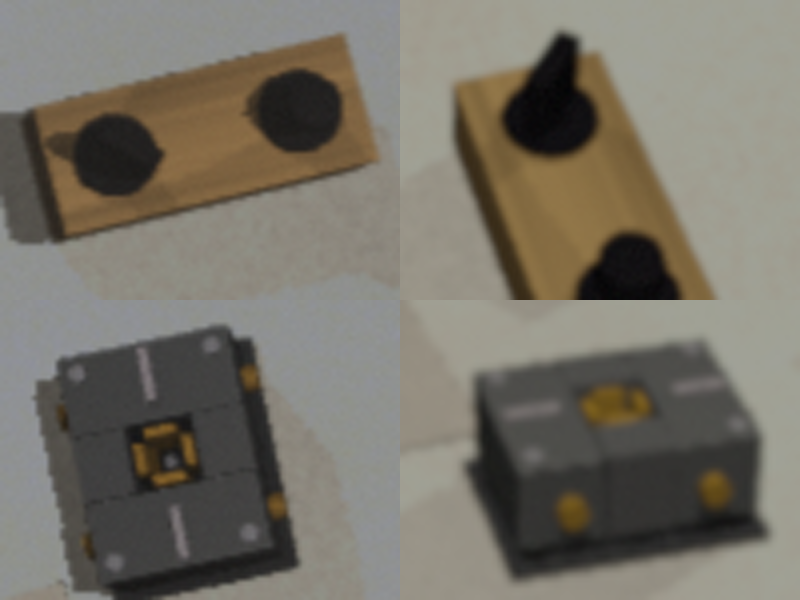

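The crops confirm it. The thin upright slab on a collar is at side (298,268), which is top (363,198). The other plug's head is round. The grey block's ribs run roughly up and down in the top view. Next I'll get rough positions and move to a wrist close-up.

```bash
cat > h.py <<'E'
import numpy as np, cv2
from scipy.spatial.transform import Rotation as Ro
from station import arm, snapshot, camera_info, ticket
def down(th):
    c,s=np.cos(th),np.sin(th)
    return Ro.from_matrix(np.array([[0,c,s],[0,s,-c],[-1,0,0]])).as_quat()
def cam(name,pose=None):
    c=camera_info(name); K=np.array([[c['fx'],0,c['cx']],[0,c['fy'],c['cy']],[0,0,1]])
    if 'R' in c: R,t=c['R'],c['t']
    else:
        p,q=pose; T=np.eye(4);T[:3,:3]=Ro.from_quat(q).as_matrix();T[:3,3]=p
        M=np.linalg.inv(T@c['T_tool_cam']); R,t=M[:3,:3],M[:3,3]
    return K,np.array(c['dist_coeffs']),np.array(R),np.array(t)
def ray(cm,px):
    K,d,R,t=cm; px=np.array(px,float).reshape(-1,1,2)
    u=cv2.undistortPoints(px,K,d).reshape(-1,2)
    D=np.c_[u,np.ones(len(u))]@R
    return -R.T@t, D
def onz(cm,px,z):
    o,D=ray(cm,px); return o+D*((z-o[2])/D[:,2])[:,None]
def proj(cm,X):
    K,d,R,t=cm
    return cv2.projectPoints(np.array(X,float).reshape(-1,3),cv2.Rodrigues(R)[0],t,K,d)[0].reshape(-1,2)
def pose(): return np.array(arm.read_tool_pos()),np.array(arm.read_eef_rot())
def grab(name,fn):
    p=pose(); im=snapshot(name); cv2.imwrite(fn,im); np.savez(fn+'.npz',p=p[0],q=p[1]); return im
E
python3 - <<'E'
from h import *
cm=cam("top")
np.set_printoptions(precision=4,suppress=True)
print("wing collar",onz(cm,[[335+117/4,160+154/4]],.048),"round",onz(cm,[[335+298/4,160+110/4]],.048))
print("socket",onz(cm,[[140+166/4,150+(457-300)/4]],.06))
print("ribs",onz(cm,[[140+147/4,150+74/4],[140+179/4,150+231/4]],.0625))
print("orange",onz(cm,[[380,249]],.03))
p,q=pose();print(Ro.from_quat(q).as_matrix()); print(arm.read_opening())
E
```

```text
wing collar [[ 0.4942 -0.1736  0.048 ]] round [[ 0.5177 -0.2691  0.048 ]]
socket [[0.5106 0.2048 0.06  ]]
ribs [[0.5533 0.215  0.0625]
 [0.4721 0.1969 0.0625]]
orange [[ 0.3895 -0.2086  0.03  ]]
[[-0.0008  0.4249 -0.9053]
 [ 0.0018 -0.9053 -0.4249]
 [-1.     -0.002   0.    ]]
1.0007084187900395
```

```bash
python3 - <<'E'
from h import *
np.set_printoptions(precision=3,suppress=True)
for P in ([.494,-.174,.13],[.511,.205,.15]):
  for d in range(-180,180,30):
    j=arm.ik(P,down(np.radians(d)));print(P,d,None if j is None else np.array(j))
E
```

```text
[0.494, -0.174, 0.13] -180 [ 0.024  0.707  0.425  1.97  -0.517  0.572 -2.341]
[0.494, -0.174, 0.13] -150 [ 0.099  0.688  0.305  1.967 -0.379  0.541 -1.951]
[0.494, -0.174, 0.13] -120 [ 0.19   0.674  0.163  1.964 -0.205  0.519 -1.597]
[0.494, -0.174, 0.13] -90 [ 0.26   0.668  0.056  1.962 -0.071  0.513 -1.205]
[0.494, -0.174, 0.13] -60 [ 0.328  0.668 -0.047  1.96   0.059  0.515 -0.808]
[0.494, -0.174, 0.13] -30 [ 0.396  0.672 -0.151  1.958  0.188  0.525 -0.409]
[0.494, -0.174, 0.13] 0 [ 0.465  0.68  -0.256  1.956  0.313  0.544 -0.006]
[0.494, -0.174, 0.13] 30 [ 0.532  0.693 -0.361  1.954  0.432  0.57   0.403]
[0.494, -0.174, 0.13] 60 [ 0.6    0.712 -0.468  1.951  0.545  0.605  0.819]
[0.494, -0.174, 0.13] 90 [ 0.66   0.734 -0.566  1.95   0.641  0.644  1.251]
[0.494, -0.174, 0.13] 120 [ 0.951  0.979 -1.153  1.941  1.088  1.029  1.37 ]
[0.494, -0.174, 0.13] 150 [-0.059  0.738  0.563  1.972 -0.664  0.622 -2.722]
[0.511, 0.205, 0.15] -180 [ 0.218  0.965 -1.152  1.854  1.028  1.07   1.78 ]
[0.511, 0.205, 0.15] -150 [-0.602  0.679  0.282  1.88  -0.304  0.624 -2.748]
[0.511, 0.205, 0.15] -120 [-0.512  0.667  0.141  1.877 -0.152  0.608 -2.37 ]
[0.511, 0.205, 0.15] -90 [-0.414  0.662 -0.011  1.874  0.012  0.606 -2.004]
[0.511, 0.205, 0.15] -60 [-0.317  0.667 -0.162  1.871  0.173  0.617 -1.633]
[0.511, 0.205, 0.15] -30 [-0.242  0.677 -0.278  1.868  0.294  0.636 -1.224]
[0.511, 0.205, 0.15] 0 [-0.183  0.69  -0.372  1.866  0.388  0.657 -0.789]
[0.511, 0.205, 0.15] 30 [-0.134  0.703 -0.452  1.865  0.466  0.68  -0.338]
[0.511, 0.205, 0.15] 60 [-0.095  0.716 -0.517  1.863  0.527  0.702  0.129]
[0.511, 0.205, 0.15] 90 [-0.061  0.729 -0.575  1.862  0.58   0.723  0.604]
[0.511, 0.205, 0.15] 120 [ 0.143  0.865 -0.963  1.856  0.896  0.928  0.843]
[0.511, 0.205, 0.15] 150 [ 0.218  0.965 -1.152  1.854  1.028  1.07   1.256]
```

```bash
python3 - <<'E'
from h import *
arm.movep([.494,-.19,.26],down(0.0)); print(arm.read_time())
im=grab("wrist","pics/w1.png")
arm.movep([.494,-.13,.23],down(0.0))
im=grab("wrist","pics/w2.png"); print(arm.read_time())
E
```

```text
1.8167
2.2917
```

View pics/w1.png

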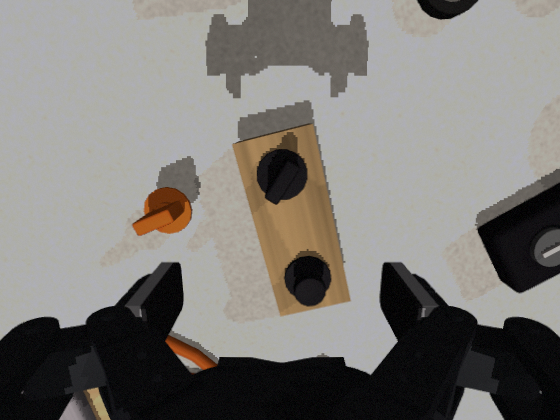

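View pics/w2.png

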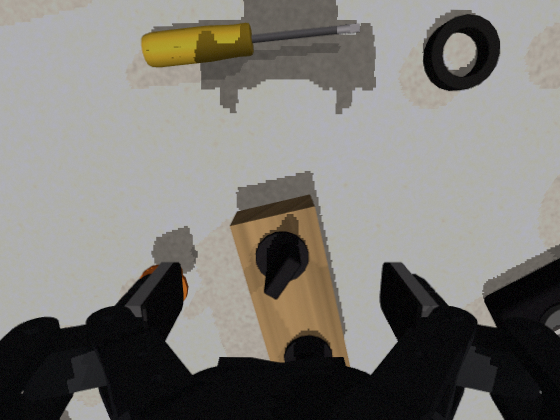

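w1 shows the wing slab, tilted, on the collar at about (281,178). The round plug is at (308,283) and the orange one at (165,213). I'll enlarge and brighten the wing.

```bash
python3 - <<'E'
import cv2,numpy as np
o=[]
for f,x,y in (("w1",240,140),("w2",240,225)):
    im=cv2.imread(f"pics/{f}.png")[y:y+80,x:x+80].astype(float)
    im=np.clip(im*4,0,255).astype(np.uint8)
    o.append(cv2.resize(im,(400,400),interpolation=cv2.INTER_CUBIC))
cv2.imwrite("pics/c1.png",np.hstack(o))
E
```

```text
(no output)
```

View pics/c1.png

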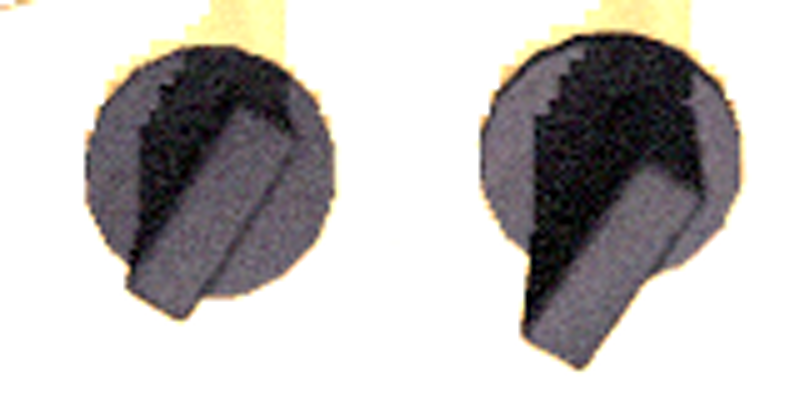

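```bash
python3 - <<'E'
from h import *
np.set_printoptions(precision=4,suppress=True)
C={"w1":([240,140],[(245,108),(295,135),(182,320),(128,288)],(85,335,45,298)),"w2":([240,225],[(250,165),(300,195),(180,368),(123,330)],(80,341,33,None))}
for f,(o,c,b) in C.items():
    z=np.load(f"pics/{f}.png.npz"); cm=cam("wrist",(z['p'],z['q']))
    px=np.array(o)+np.array(c)/5-.4
    X=onz(cm,px,.087); ctr=X.mean(0)
    a=(X[0]+X[1]-X[2]-X[3])[:2]; print(f,z['p'],"ctr",ctr,"long",np.linalg.norm(a)/2,"ang",np.degrees(np.arctan2(a[1],a[0])), "thick",np.linalg.norm(X[0]-X[1]),np.linalg.norm(X[3]-X[2]))
    s1=X[0]-X[3]; s2=X[1]-X[2]; print(np.degrees(np.arctan2(s1[1],s1[0])),np.degrees(np.arctan2(s2[1],s2[0])))
z=np.load("pics/w1.png.npz"); cm=cam("wrist",(z['p'],z['q']))
for im,lo in (("w1",0),):
    i=cv2.imread(f"pics/{im}.png")
    print("collar",onz(cm,[[240+210/5-.4,140+171.5/5-.4]],.0475))
E
```

```text
w1 [ 0.4937 -0.192   0.26  ] ctr [ 0.4938 -0.1691  0.087 ] long 0.03226121975693353 ang 57.91624402806656 thick 0.008331961969678036 0.009473047624689044
56.88080480036597 58.93678636780279
w2 [ 0.4939 -0.1295  0.2295] ctr [ 0.4938 -0.1687  0.087 ] long 0.031341603721072926 ang 56.46773810789138 thick 0.008291848887759697 0.01009204180044141
54.81878837176895 58.081155300723736
collar [[ 0.4936 -0.169   0.0475]]
```

Both views agree on the wing: centre (0.4938, -0.1689), long axis about 57°. Before grasping I'll view the socket from two tool yaws, which separates any camera bias from its position.

```bash
python3 - <<'E'
from h import *
np.set_printoptions(precision=4,suppress=True)
arm.movep([.511,.195,.24],down(np.radians(12))); arm.pause(.3); a=grab("wrist","pics/s1.png")
arm.movep([.511,.205,.24],down(np.radians(-78))); arm.pause(.3); b=grab("wrist","pics/s2.png"); print(arm.read_time())
o=[]
for im,f in ((a,"s1"),(b,"s2")):
    z=np.load(f"pics/{f}.png.npz"); cm=cam("wrist",(z['p'],z['q'])); c=proj(cm,[.511,.205,.06])[0]; 
    x0,y0=np.round(c-65).astype(int); print(f,x0,y0,z['p']); x0=max(x0,0);y0=max(y0,0)
    o.append(cv2.resize(im[y0:y0+130,x0:x0+130],(390,390),interpolation=cv2.INTER_CUBIC))
cv2.imwrite("pics/c2.png",np.hstack(o))
E
```

```text
5.4
s1 220 130 [0.5113 0.194  0.24  ]
s2 217 144 [0.511  0.2049 0.24  ]
```

View pics/c2.png

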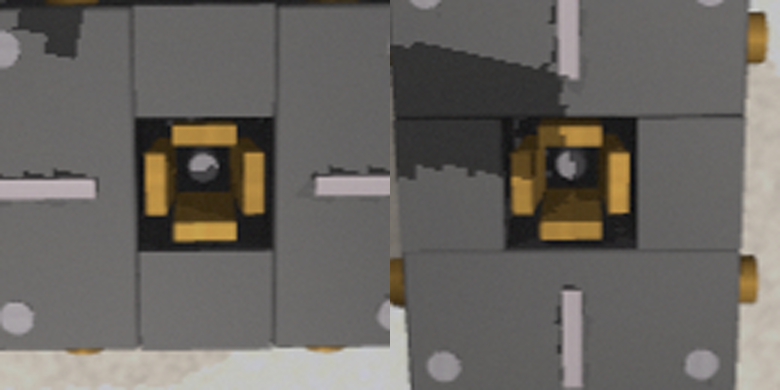

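```bash
python3 - <<'E'
from h import *
np.set_printoptions(precision=4,suppress=True)
D={"s1":([220,130],[204.5,183.3],[(20,189),(360,185.5)]),"s2":([217,144],[180.5,182.5],[(181.5,360),(177.5,30)])}
S=[];A=[]
for f,(o,c,r) in D.items():
    z=np.load(f"pics/{f}.png.npz"); cm=cam("wrist",(z['p'],z['q']))
    g=lambda p:np.array(o)+np.array(p)/3-.33
    s=onz(cm,g(c),.06)[0]; R=onz(cm,[g(q) for q in r],.0625); d=R[1]-R[0]
    print(f,s,np.degrees(np.arctan2(d[1],d[0]))); S.append(s[:2])
    M=Ro.from_quat(z['q']).as_matrix(); A.append(M[:2,1:3])
# s_meas = s + M b
L=np.block([[np.eye(2),A[0]],[np.eye(2),A[1]]]); x=np.linalg.solve(L,np.r_[S[0],S[1]]); print("socket",x[:2],"bias tool yz",x[2:])
b=x[2:]; M0=Ro.from_quat(np.load("pics/w1.png.npz")['q']).as_matrix()[:2,1:3]
print("wing corr",np.array([.4938,-.1689])-M0@b)
E
```

```text
s1 [0.5127 0.2089 0.06  ] 12.466719400089765
s2 [0.5136 0.2096 0.06  ] 12.426199717786767
socket [0.5135 0.2088] bias tool yz [-0.0008 -0.0003]
wing corr [ 0.4946 -0.1692]
```

Both views agree to about 1 mm: socket (0.5135, 0.2088), ribs at 12.45°. Now the grasp.

```bash
python3 - <<'E'
from h import *
np.set_printoptions(precision=4,suppress=True)
th=np.radians(-32.8)
arm.move_gripper(.55,40)
arm.movep([.4946,-.1692,.19],down(th))
arm.line_to([.4946,-.1692,.128],.08); arm.pause(.2)
print(arm.read_tool_pos(),arm.read_ft_force())
arm.move_gripper(0,50); arm.pause(.2)
print(arm.read_opening(),arm.read_tool_pos(),arm.read_ft_force(),arm.read_time())
arm.line_to([.4946,-.1692,.215],.1)
print(arm.read_opening(),arm.read_ft_force(),arm.read_time())
grab("wrist","pics/g1.png"); grab("side","pics/g1s.png")
E
```

```text
[ 0.4949 -0.1693  0.1285] [-0.1768  1.1791 -0.3905]
0.13402199983343271 [ 0.4948 -0.1693  0.1287] [-1.0597  0.3512  5.828 ] 9.0083
0.13063769693440805 [ 0.1046 -0.7757 -0.522 ] 10.025
```

View pics/g1.png

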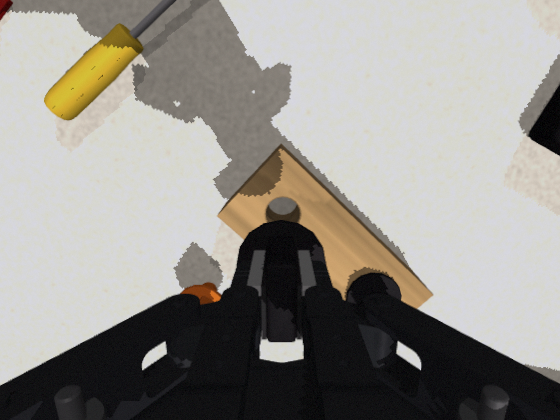

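View pics/g1s.png

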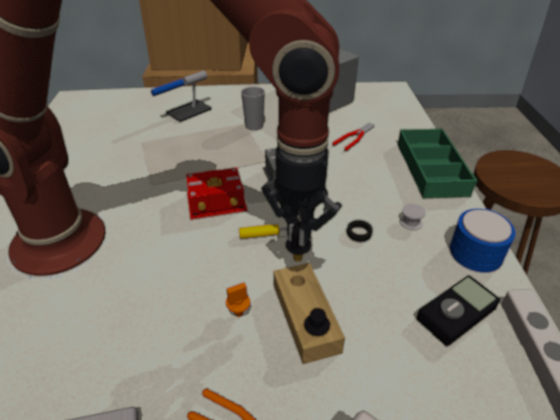

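The plug is held and has cleared the rack. Its collar is centred at column ~281 in g1, and the round plug is still at (373,290). I'll check the in-hand offset against the projection, then carry it above the socket.

```bash
python3 - <<'E'
from h import *
np.set_printoptions(precision=4,suppress=True)
z=np.load("pics/g1.png.npz"); cm=cam("wrist",(z['p'],z['q'])); M=Ro.from_quat(z['q']).as_matrix()
t=np.linspace(0,2*np.pi,60)
im=cv2.imread("pics/g1.png")
for h,c in ((.0786,(0,255,0)),(.0836,(0,255,255))):
    P=np.c_[np.full(60,h),.022*np.cos(t),.022*np.sin(t)]@M.T+z['p']
    cv2.polylines(im,[np.round(proj(cm,P)*4).astype(int)],True,c,1,cv2.LINE_AA,2)
cv2.imwrite("pics/g1c.png",cv2.resize(np.clip(im[180:330,190:390].astype(float)*2,0,255).astype(np.uint8),(800,600)))
th=np.radians(12.45)
arm.move_gripper(0,90)
arm.movep([.5,0,.23],down(np.radians(-10)))
arm.movep([.5135,.2088,.20],down(th)); arm.pause(.4)
print(arm.read_tool_pos(),arm.read_ft_force(),arm.read_opening(),arm.read_time())
grab("wrist","pics/i1.png"); grab("side","pics/i1s.png");grab("top","pics/i1t.png")
E
```

```text
[0.5137 0.208  0.2002] [ 0.0649  0.9721 -0.4599] 0.12231512020538539 12.3167
```

View pics/g1c.png

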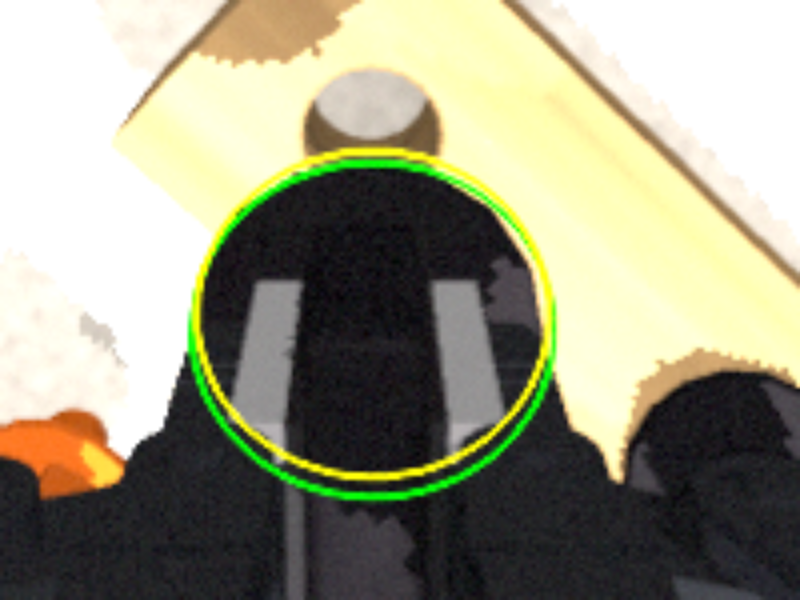

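View pics/i1.png

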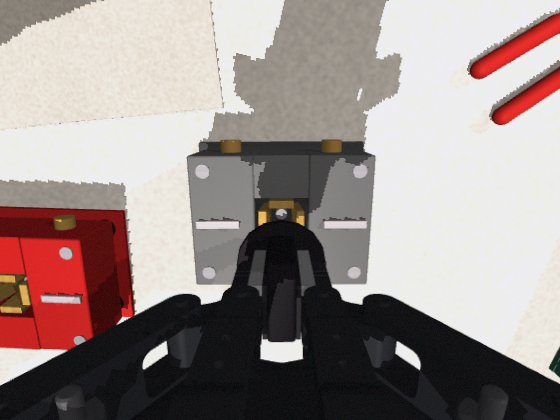

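View pics/i1s.png

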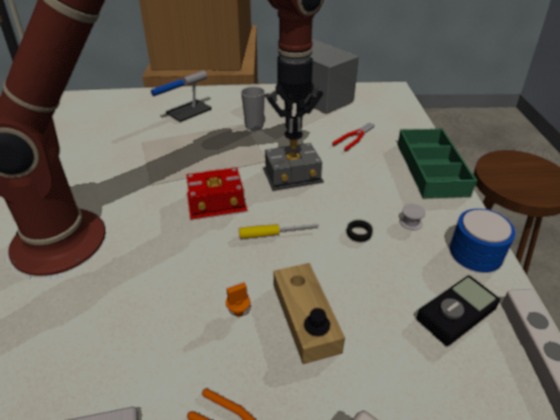

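The projected collar matches the image within ~1 mm, and the wing is crosswise over the grey socket (mouth at (283,212) in i1). Next is a guarded descent.

```bash
python3 - <<'E'
from h import *
np.set_printoptions(precision=4,suppress=True)
z=.200
print(arm.read_tool_pos(),arm.read_ft_force())
while z>.1561:
    z-=.005
    arm.line_to([.5135,.2094,z],.06); f=np.array(arm.read_ft_force())
    print(round(z,4),np.array(arm.read_tool_pos()),f,np.array(arm.read_wrist_torque()))
    if abs(f[2])>8 or np.hypot(*f[:2])>8: print("stop");break
print(arm.read_time(),arm.read_opening())
E
```

```text
[0.5135 0.2087 0.2001] [-0.1462  0.3944 -0.2267]
0.195 [0.5132 0.2094 0.1945] [-0.025   0.3486 -0.5861] [ 0.0291 -0.0533  0.0101]
0.19 [0.5133 0.2093 0.1895] [ 1.0938 -0.8656 -1.0908] [0.0094 0.062  0.0279]
0.185 [0.5133 0.2093 0.1846] [-0.2277 -0.1037  0.0505] [-0.0108 -0.0011 -0.0572]
0.18 [0.5133 0.2093 0.1796] [ 0.6167  0.0723 -1.6429] [ 0.032  -0.0297 -0.0334]
0.175 [0.5133 0.2093 0.1746] [-0.6044  0.0806 -0.8119] [-0.0082 -0.0165  0.0504]
0.17 [0.5133 0.2093 0.1696] [ 0.1778 -0.8812 -0.7584] [-0.028   0.0274 -0.0613]
0.165 [0.5133 0.2093 0.1646] [ 0.2678 -0.4165 -0.9343] [0.0506 0.0066 0.0156]
0.16 [0.5133 0.2093 0.1596] [ 0.1834 -0.3035 -0.7831] [ 0.0189 -0.009   0.0155]
0.155 [0.5133 0.2095 0.1546] [-0.3644 -0.1449 -1.6607] [0.043  0.0792 0.0166]
14.7167 0.12812464616980776
```

It went in freely to a gap of about 11 mm. Now light contact, then turn under force feedback.

```bash
cat >> h.py <<'E'
def F(n=4):
    v=[]
    for _ in range(n): v.append(arm.read_ft_force()); arm.pause(.01)
    return np.mean(v,0)
E
python3 - <<'E'
from h import *
np.set_printoptions(precision=4,suppress=True)
z=.155
for i in range(12):
    z-=.001
    arm.line_to([.5135,.2088,z],.03); f=F()
    print(round(z,4),np.array(arm.read_tool_pos()),f)
    if f[2]>9 or np.hypot(*f[:2])>8: print("stop");break
print(arm.read_time(),arm.read_opening(),np.array(arm.read_wrist_torque()))
E
```

```text
0.154 [0.5136 0.2093 0.1541] [-0.0927  1.4677 -2.0231]
0.153 [0.5136 0.2093 0.1532] [ 0.1016  2.0504 -0.5247]
0.152 [0.5137 0.2094 0.1524] [-0.7776  2.0762  2.5791]
0.151 [0.5136 0.2093 0.1516] [-1.1292  2.8265  4.5781]
0.15 [0.5136 0.2094 0.1507] [-0.737   2.6353  5.6786]
0.149 [0.5136 0.2095 0.1498] [-1.7647  2.7405  6.6051]
0.148 [0.5136 0.2095 0.149 ] [-1.6993  2.3982  8.1689]
0.147 [0.5135 0.2095 0.1481] [-1.8146  2.6867  9.1372]
stop
16.9833 0.12863215333538194 [ 0.5462  0.4994 -0.0243]
```

```bash
python3 - <<'E'
from h import *
np.set_printoptions(precision=4,suppress=True)
z=.147; x,y=.5133,.2094; f=F()
for i in range(1,20):
    th=12.45-5*i if i<=18 else -77.55
    f_t=15
    z-=np.clip((f_t-f[2])*.00012,-.001,.001)
    arm.movep([x,y,z],down(np.radians(th))); f=F(4)
    M=Ro.from_quat(arm.read_eef_rot()).as_matrix(); yaw=np.degrees(np.arctan2(M[1,1],M[0,1]))
    print(i,round(z,4),np.array(arm.read_tool_pos()),round(yaw,1),f,np.array(arm.read_wrist_torque()),round(arm.read_opening(),3))
    if f[2]>21 or np.hypot(*f[:2])>10: print("stop");break
    x-=np.clip(-f[0]*.00005,-.0002,.0002) if abs(f[0])>3 else 0
    y+=np.clip(f[1]*.00005,-.0002,.0002) if abs(f[1])>3 else 0
print(arm.read_time())
E
```

```text
1 0.1463 [0.5135 0.2098 0.1474] 7.4 [-2.0802  1.8986  8.5006] [ 0.4403  0.4319 -0.0015] 0.125
2 0.1455 [0.5135 0.2098 0.1467] 2.4 [-1.5844  1.9854  9.2061] [ 0.4667  0.4378 -0.0373] 0.129
3 0.1448 [0.5136 0.2098 0.1462] -2.6 [-2.268   1.7174  9.8532] [ 0.3977  0.5066 -0.0784] 0.126
4 0.1442 [0.5137 0.2098 0.1457] -7.6 [-2.1355  1.8643 10.4402] [ 0.4139  0.4935 -0.0448] 0.128
5 0.1437 [0.5138 0.2098 0.1453] -12.6 [-2.4268  1.5753 11.5625] [ 0.4105  0.5311 -0.109 ] 0.127
6 0.1432 [0.5138 0.2098 0.145 ] -17.6 [-2.0146  1.7531 11.6731] [ 0.3644  0.5408 -0.0484] 0.128
7 0.1428 [0.5139 0.2097 0.1447] -22.6 [-2.1816  1.7153 12.249 ] [ 0.3502  0.5304 -0.0374] 0.127
8 0.1425 [0.514  0.2097 0.1444] -27.6 [-1.9859  1.3928 12.5984] [ 0.3935  0.5335 -0.0934] 0.122
9 0.1422 [0.514  0.2096 0.1441] -32.6 [-2.0241  1.6307 12.4709] [ 0.3094  0.5332 -0.0935] 0.125
10 0.1419 [0.514  0.2096 0.1439] -37.6 [-2.1514  1.1853 12.6293] [ 0.3109  0.5048 -0.1252] 0.125
11 0.1416 [0.514  0.2096 0.1436] -42.6 [-2.6658  1.5303 12.9551] [ 0.3017  0.5016 -0.0685] 0.124
12 0.1414 [0.5142 0.2095 0.1435] -47.6 [-2.0085  1.1662 13.094 ] [ 0.2941  0.5185 -0.0402] 0.122
13 0.1412 [0.5141 0.2094 0.1432] -52.6 [-2.4526  0.8701 13.3539] [ 0.2484  0.5157 -0.1245] 0.125
14 0.141 [0.5142 0.2094 0.1431] -57.6 [-1.9141  1.4876 13.8718] [ 0.2565  0.4967 -0.135 ] 0.126
15 0.1408 [0.5142 0.2093 0.1429] -62.6 [-2.2191  1.2502 13.4487] [ 0.2974  0.4358 -0.087 ] 0.125
16 0.1407 [0.5143 0.2092 0.1427] -67.6 [-1.9209  0.8712 13.327 ] [ 0.2483  0.4858 -0.1017] 0.123
17 0.1404 [0.5143 0.2091 0.1426] -72.6 [-1.9207  0.6649 13.6916] [ 0.1609  0.4566 -0.1409] 0.128
18 0.1403 [0.5143 0.2091 0.1425] -77.6 [-1.6753  1.2953 13.5565] [ 0.1001  0.4929 -0.1411] 0.128
19 0.1401 [0.5144 0.2091 0.1424] -77.6 [-2.0742  1.159  14.2777] [ 0.147   0.476  -0.1289] 0.126
22.4
```

```bash
python3 - <<'E'
from h import *
a=grab("side","pics/t1s.png");b=grab("wrist","pics/t1.png")
f=lambda im,x,y,w,h:cv2.resize(np.clip(im[y:y+h,x:x+w].astype(float)*1.7,0,255).astype(np.uint8),(400,400),interpolation=cv2.INTER_CUBIC)
cv2.imwrite("pics/c3.png",np.hstack([f(a,250,120,80,80),f(b,180,140,200,200)]))
E
```

```text
(no output)
```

View pics/c3.png

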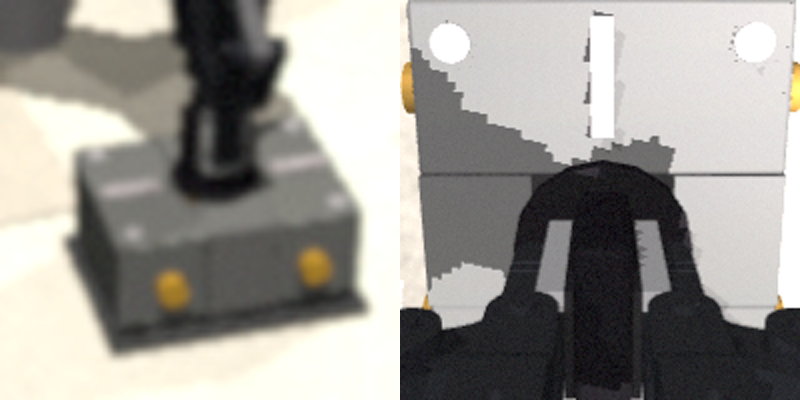

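The wing is in line with the ribs and the collar looks down, but z was still creeping ~0.1 mm per step. I'll make sure it seats by twisting a few degrees about the final angle at ~19 N until z stops falling.

```bash
python3 - <<'E'
from h import *
np.set_printoptions(precision=4,suppress=True)
z=.1401; x,y=.5133,.2094; f=F()
for i,d in enumerate([-4,-8,-4,0,4,0,-4,-8,-4,0,0,0]):
    z-=np.clip((19-f[2])*.00012,-.0006,.0006)
    arm.movep([x,y,z],down(np.radians(-77.55+d))); f=F(5)
    p=np.array(arm.read_tool_pos())
    print(d,round(z,4),p,f,"gap",round((p[2]-.1436+max(0,(f[2]-2))*1e-4)*1e3,2),round(np.array(arm.read_wrist_torque())[2],3))
    if f[2]>22.5: print("stop");break
print(arm.read_time(),arm.read_opening())
E
```

```text
-4 0.1395 [0.5144 0.2091 0.1422] [-2.3009  0.9165 16.4375] gap 0.01 -0.125
-8 0.1392 [0.5144 0.209  0.142 ] [-2.5982  0.7461 17.6992] gap 0.0 -0.134
-4 0.1391 [0.5144 0.209  0.142 ] [-3.017   0.0645 18.2702] gap 0.01 0.078
0 0.139 [0.5144 0.209  0.142 ] [-3.0587  0.7821 18.4602] gap 0.0 0.059
4 0.1389 [0.5143 0.2091 0.1419] [-2.9856  0.4957 19.0528] gap 0.01 0.037
0 0.1389 [0.5144 0.2091 0.1419] [-3.1534  0.2935 19.1511] gap 0.04 -0.096
-4 0.1389 [0.5144 0.2091 0.142 ] [-2.877   0.6272 18.6502] gap 0.02 -0.118
-8 0.1389 [0.5144 0.209  0.1419] [-3.119   0.4974 19.141 ] gap 0.02 -0.086
-4 0.1389 [0.5144 0.209  0.1419] [-2.8314  0.8567 19.0707] gap 0.02 0.056
0 0.1389 [0.5144 0.209  0.1419] [-2.7218  0.1363 19.2782] gap 0.07 0.098
0 0.139 [0.5144 0.209  0.1419] [-2.6228  0.7556 18.9732] gap 0.03 0.062
0 0.139 [0.5144 0.209  0.1419] [-2.8943  0.5335 18.8929] gap 0.0 0.121
26.0333 0.12044653592132817
```

The gap estimate holds at 0 and z only follows the deck spring, so the collar is seated. Now unload, release and back off.

```bash
python3 - <<'E'
from h import *
np.set_printoptions(precision=4,suppress=True)
for z in (.140,.141,.142,.143,.1435):
    arm.line_to([.5136,.2092,z],.02); f=F(5); print(z,f,np.array(arm.read_tool_pos()))
    if f[2]<3: break
arm.move_gripper(.5,20); arm.pause(.2); print(F(5),np.array(arm.read_tool_pos()))
p=np.array(arm.read_tool_pos()); p[2]+=.09; arm.line_to(p,.1)
p+=[0,-.0,.02]; arm.line_to(p,.1); arm.pause(.3)
a=grab("wrist","pics/f1.png")
arm.movep([.45,.02,.30],down(np.radians(-78))); arm.pause(.4)
b=grab("side","pics/f1s.png");c=grab("top","pics/f1t.png")
print(arm.read_time(),F())
f=lambda im,x,y,w,h:cv2.resize(np.clip(im[y:y+h,x:x+w].astype(float)*2,0,255).astype(np.uint8),(400,300),interpolation=cv2.INTER_CUBIC)
cv2.imwrite("pics/c4.png",np.vstack([np.hstack([f(b,250,125,80,60),f(c,140,150,100,75)]),np.hstack([cv2.resize(a,(400,300)),cv2.resize(b,(400,300))])]))
E
```

```text
0.14 [-2.5037  1.0499 14.8006] [0.5144 0.209  0.1423]
0.141 [-1.5527  1.6395 10.9425] [0.5144 0.209  0.1427]
0.142 [-0.2143  2.1318  7.5034] [0.5144 0.209  0.1431]
0.143 [1.3244 1.7746 4.8361] [0.5144 0.209  0.1434]
0.1435 [2.3051 1.3726 3.0395] [0.5143 0.209  0.1436]
[ 0.1519 -0.4704  0.0659] [0.5135 0.2091 0.1434]
31.225 [-0.2874  0.1206 -0.0775]
```

View pics/c4.png

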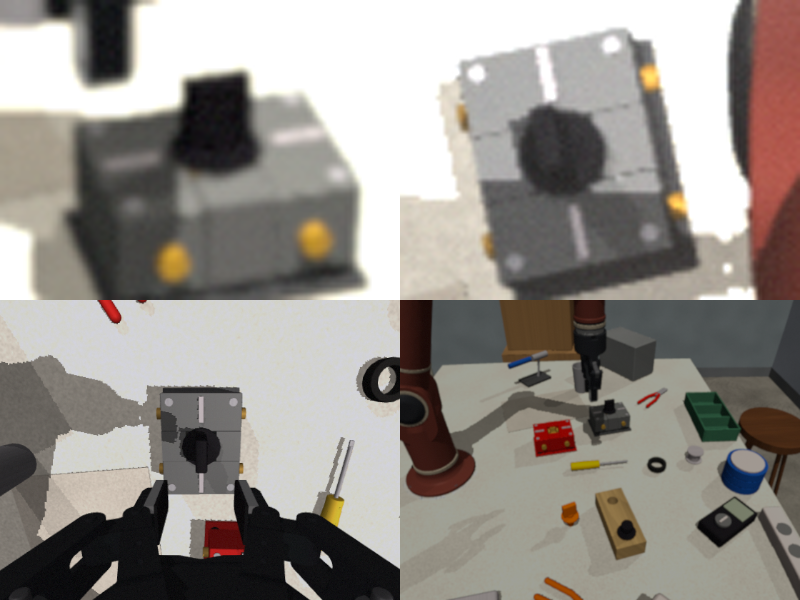

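```bash
python3 - <<'E'
from h import *
a=cv2.imread("pics/f1.png"); z=np.load("pics/f1.png.npz"); cm=cam("wrist",(z['p'],z['q']))
np.set_printoptions(precision=4,suppress=True)
print(z['p'],proj(cm,[.5135,.2088,.102]),proj(cm,[.5135,.2088,.06]))
im=np.clip(a[170:270,230:330].astype(float)*4,0,255).astype(np.uint8)
cv2.imwrite("pics/c5.png",cv2.resize(im,(600,600),interpolation=cv2.INTER_CUBIC))
E
```

```text
[0.5133 0.2091 0.2529] [[282.5922 219.1743]] [[282.3669 204.3954]]
```

View pics/c5.png

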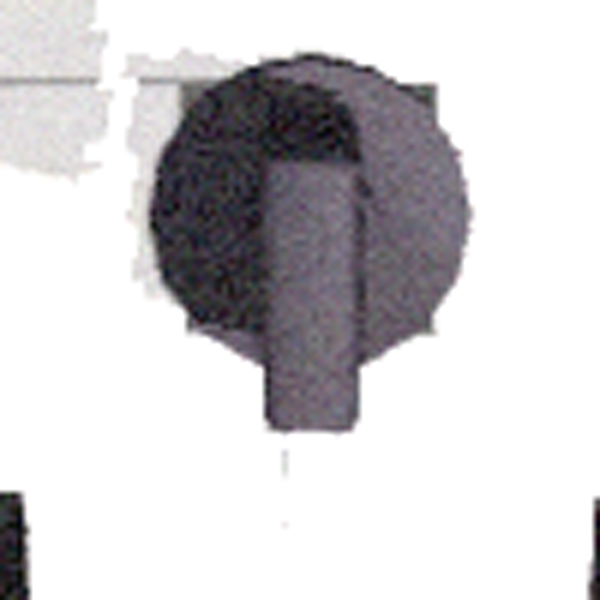

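In the wrist view the wing top centre is at (282.0,219.2); a seated plug predicts (282.6,219.2). Its axis lies along the ribs. I'll check its height in the side view too, using the ribs as reference.

```bash
python3 - <<'E'
from h import *
np.set_printoptions(precision=2,suppress=True)
cm=cam("side"); im=cv2.imread("pics/f1s.png"); a=np.radians(12.45); ux=np.array([np.cos(a),np.sin(a),0]); uy=np.array([-np.sin(a),np.cos(a),0]); S=np.array([.5135,.2088,0])
big=cv2.resize(np.clip(im[135:175,255:335].astype(float)*2,0,255).astype(np.uint8),(800,400),interpolation=cv2.INTER_CUBIC)
def poly(P,c):
    q=(proj(cm,P)-[255,135]+.5)*10
    cv2.polylines(big,[np.round(q).astype(int)],True,c,1,cv2.LINE_AA)
box=lambda x0,x1,y0,y1,z:[S+ux*x+uy*y+[0,0,z] for x,y in((x0,y0),(x1,y0),(x1,y1),(x0,y1))]
poly(box(.028,.056,-.0025,.0025,.0625),(0,0,255));poly(box(-.056,-.028,-.0025,.0025,.0625),(0,0,255))
poly(box(-.017,.017,-.006,.006,.102),(0,255,0))
poly(box(-.06,.06,-.045,.045,.06),(255,0,0))
t=np.linspace(0,2*np.pi,50); poly([S+ux*.022*np.cos(k)+uy*.022*np.sin(k)+[0,0,.06] for k in t],(0,255,255))
cv2.imwrite("pics/c6.png",big)
E
```

```text
(no output)
```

View pics/c6.png

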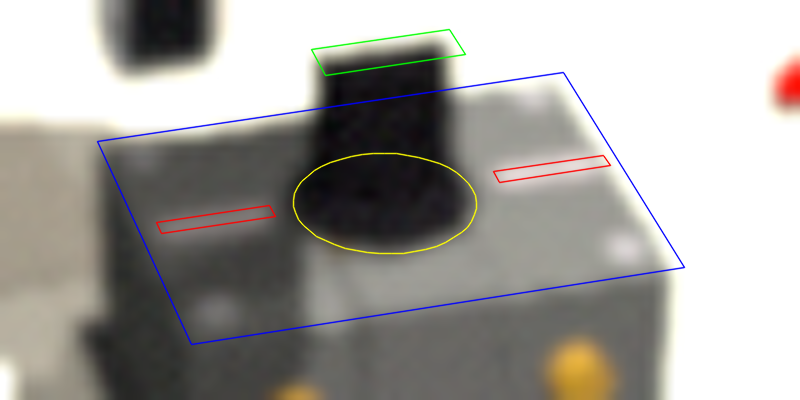

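The overlay shows the wing top no higher than predicted for a seated plug, and the collar lies on the block's top between the ribs. The gripper is clear, so I'm handing in.

```bash
python3 - <<'E'
from h import *
print(arm.read_time(),arm.read_ft_force()); ticket.finish_job()
E
```

```text
31.2583 [-0.30559853 -0.13176425  0.67143831]
the job is handed in; nothing more can be done
```

I took the wing plug from the rack and lowered it into the grey block's socket with its wing crosswise to the ribs. I then turned it a quarter turn at 8–14 N. To make sure the collar had seated, I twisted it a few more degrees back and forth (+4° to -8°) at about 19 N, ending on the rib line. Then I let go and backed off. The job was handed in at 31.3 s.

**Seated:** before release the gap worked out at 0.0 ± 0.1 mm, with z only following the deck spring.

**Force:** the highest push I read was about 19.3 N.

**After release:** the wrist view shows the wing in line with the ribs, with its top centre within 0.6 pixel of where a seated plug should be. The side view shows no rise, but its overlay ran about 3% larger than the picture, so it checks height only to about 1 mm. I did not measure any smaller rise after release.

**Other parts:** the round plug, the orange look-alike and the red block were still in place in the last pictures.

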